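# Put the praline tamper back in its hole of the graded rack

### The arm

A 6-joint arm with a two-finger parallel gripper is mounted at the origin on a cart in front of the work surface, level with it; the furniture and walls round the work are solid. World frame = base frame: x ahead of the robot, y to its left, z up, the work surface at z = 0. Lengths are in m, angles in degrees, forces in N, time in s.
With the tool pointing down it reaches from about 0.325 to 0.75 m from the base axis. Payload 7.6 kg.
Tool frame: the origin (TCP) lies between the finger pads; the fingertips stand 8 mm ahead of it and the grasp point (between the pads) lies 11 mm behind it; z points along the fingers, y is the line along which they close (so a half turn about z gives the same grasp; the last joint's range is limited). The gripper opens to 85 mm and grips with 20 to 120 N. Pads are 22 mm wide; open, the fingers measure 114 mm over their backs; the gripper's body (76 mm by 85 mm) begins 54 mm behind the grasp point. The pads swing forward as they close: fully open they stand 13 mm farther back than shut.
Start: joints at [72.634, 2.991, 80.254, -0, 96.75, -4.028], TCP at [0.121, 0.511, 0.239] pointing down, gripper open.
Joint ranges: [-166.34, 166.34], [-52.06, 124.39], [6.96, 135.62], [-60.46, 240.46], [14.63, 156.25], [-167.68, 167.68]. Speed limits (degrees/s): [147.25, 147.25, 172.46, 180, 180, 180].

### API

Orientations are given as a 3x3 rotation matrix whose columns are the frame's x, y, z axes.
In Python, from plant import bot gives the robot as it stands. Calls block until the motion is done:
- bot.reach(position, orientation): joint-space move of the TCP to a pose.
- bot.servo_line(position, ori=None, speed=0.15, max_force=None): straight line of the TCP; ori=None keeps the orientation; speed is the mean speed in m/s. With max_force (N) it stops when the force on the tool has changed by that much, and returns True; else False.
- bot.movej(angles): joint-space move.
- bot.move_gripper(opening, force=None): finger opening in m; force is the grip in N (None keeps the last); returns when the fingers have stopped.
- bot.hold(seconds).
- bot.solve_ik(position, orientation): joint angles nearest the present ones, or None.
- bot.sense(): the state.
- bot.camera(name): name is "side" or "top"; returns a dict with "image" (420x560x3 uint8, red, green, blue), "K" (3x3 intrinsics, pixels), "extrinsics" (4x4, takes a point from camera to world coordinates). Camera axes: x right, y down, z forward; pixel columns grow to the right and rows downward; lengths in m; the calibration is good to about 2 mm. A picture is of the moment at which its call begins. There is no depth.
A pose or a line that the arm cannot do raises bot.Unreachable and nothing moves.
- bot.finish_job(): hands the job in; it is judged then, once.
Trained networks look in a picture, given as the dict that the camera call returned (one of the last four; its "shot" number tells which), for a name from the list of things; names that differ only in an ending like _2 or _b are one class to them, and where a whole thing is asked for, a point or a joint stands for the part that bears it (a point fixed in the world has none). Each returns a list of dicts, best first, with "confidence" (0 to 1); they miss things now and then, are a little off and sometimes report something else, mostly with a low value. They report only what shows in the picture. A call takes as long as a camera call. They do not tell look-alikes from the thing itself.
- bot.trace(label, picture): "pixels" (420x560 bool, what is visible of it) and "at" ([column, row] in pixels, amid what is visible of it).
The state is a dict: "time_s": time; "q": joint angles; "joint_velocities": joint speeds; "joint_torque": joint torques, N m; "position": TCP position; "eef_rot": TCP orientation; "ft_force": force on the tool from outside, world axes, zero at the start; "ft_torque": the same for the moment, N m; "opening": finger opening in m; "grip_force": force on a finger pad.
Only numpy, scipy, OpenCV 4.12 (cv2) and the standard library are available. Lean on these libraries where they do the work, as an engineer would, in place of code of your own. Each camera call takes 0.05 s, during which the arm holds its last target. There are 200 camera calls.

### The job

The wooden tamper that stands alone on the round coaster is done for the day: put it foot first into the hole of the graded rack that fits its foot, the snuggest one it goes into, right down to the bottom, and let go of it. Leave the two tampers on the oblong mat and everything else on the counter where they are.

Things in the scene. Friction and masses are not known exactly. Their poses are not given: they have to be found in the camera images.
- tamper_26: upright turned wooden tamper: foot cylinder 26 mm across, 52 mm high, 3 mm chamfer below, thin brass band; cone up to 60 mm; plain round handle 22 mm across from 60 to 120 mm, top at 127 mm; 0.07 to 0.2 kg. Origin: centre of its underside, z up. Its hole in the rack is the smallest of the four (drilled 28 mm across)
- tamper_32: upright turned wooden tamper: foot cylinder 32 mm across, 52 mm high, 3 mm chamfer below, thin brass band; cone up to 60 mm; plain round handle 22 mm across from 60 to 120 mm, top at 127 mm; 0.07 to 0.2 kg. Origin: centre of its underside, z up. Its hole in the rack is the second smallest (drilled 34 mm across)
- tamper_38: upright turned wooden tamper: foot cylinder 38 mm across, 52 mm high, 3 mm chamfer below, thin brass band; cone up to 60 mm; plain round handle 22 mm across from 60 to 120 mm, top at 127 mm; 0.07 to 0.2 kg. Origin: centre of its underside, z up. Its hole in the rack is the second largest (drilled 40 mm across)
- rack: graded rack: fixed dark tray 100 x 318 mm, end cheeks 44 mm high; in it a brown block, 80 x 270 mm, its top 62 mm up, with a row of four round holes 38 mm deep (bottom at z = 24 mm), mouths chamfered 2 mm. The block has up to 12 mm of end play along y either way, not in the readings: find the hole by touch or sight. Origin: centre of the underside, y along the row
- row_mid (a point): on the rack's tray, 62 mm above the underside's centre, x, y, z as the rack's. With the block centred the holes are at x = 0 and y = +97.5 (drilled 28 mm), +32.5 (34 mm), -32.5 (40 mm), -97.5 mm (46 mm, its tamper is not here); the end play shifts all four together along y by the same amount. The block slides stiffly (over 10 N) along y and not across
- coaster: round cork coaster 100 mm across and 6 mm thick, fixed on the counter; one tamper stands on it, within 15 mm of its middle. Origin: centre of the underside
- mat: oblong cork mat 100 x 200 x 6 mm, fixed on the counter; two tampers stand on it, about 100 mm apart. Origin: centre of the underside, y along it
- bear: chocolate bear, 57 x 55 x 71 mm, a loose bystander. Origin: centre of its underside
- ribbon_spool: ribbon spool, 60 mm across and 30 mm high, a loose bystander. Origin: centre of its underside
- gift_box: gift box with a bow, 74 x 104 x 46 mm, a loose bystander. Origin: centre of its underside
Not all that is in view belongs to the job. Leave any orange look-alike of the tamper_38 alone.

How it is judged (in metres and radians):
At the end, for the whole second after the job is handed in: The tamper from the coaster stands in its own hole of the rack (drilled 2 mm wider than its foot), its underside no more than 6 mm above the hole's bottom, within 5 degrees of upright and at rest; the other two tampers stand upright on the mat, within 20 mm of where they were (((z of tamper_26 in the frame of rack below 0.03 m and x of tamper_26 in the frame of rack between -0.006 and 0.006 m and y of tamper_26 in the frame of rack between 0.0815 and 0.1135 m and angle between tamper_26's own z axis and vertical below 0.09 rad and linear speed of tamper_26 below 0.02 m/s and horizontal distance between each of tamper_32, tamper_38 and mat below 0.12 m and distance of each of tamper_32, tamper_38 from where it was at the start of the episode below 0.02 m and angle between each of tamper_32, tamper_38's own z axis and vertical below 0.1 rad) or (z of tamper_32 in the frame of rack below 0.03 m and x of tamper_32 in the frame of rack between -0.006 and 0.006 m and y of tamper_32 in the frame of rack between 0.0165 and 0.0485 m and angle between tamper_32's own z axis and vertical below 0.09 rad and linear speed of tamper_32 below 0.02 m/s and horizontal distance between each of tamper_26, tamper_38 and mat below 0.12 m and distance of each of tamper_26, tamper_38 from where it was at the start of the episode below 0.02 m and angle between each of tamper_26, tamper_38's own z axis and vertical below 0.1 rad) or (z of tamper_38 in the frame of rack below 0.03 m and x of tamper_38 in the frame of rack between -0.006 and 0.006 m and y of tamper_38 in the frame of rack between -0.0485 and -0.0165 m and angle between tamper_38's own z axis and vertical below 0.09 rad and linear speed of tamper_38 below 0.02 m/s and horizontal distance between each of tamper_26, tamper_32 and mat below 0.12 m and distance of each of tamper_26, tamper_32 from where it was at the start of the episode below 0.02 m and angle between each of tamper_26, tamper_32's own z axis and vertical below 0.1 rad))); the robot touches nothing.
It fails at once if a bystander (bear, ribbon spool or gift box) is shifted by more than 25 mm (distance of any of bear, ribbon_spool, gift_box from where it was at the start of the episode above 0.025 m).
It also fails if it takes over 48 s, if anything falls off the work surface, if the arm or the gripper's body presses on something with over 40 N, if the wrist force passes 120 N, or if a joint passes its speed limit or range.

## Working session

There is one attempt and no reset: what is moved stays moved. The work goes in short steps, each a Python script; the robot and the scene stay as the last script left them, time stands still between calls to the robot, and variables do not carry over. Pictures are saved under pics/ and viewed, at most 10 in all, crops included, and the job is handed in when it is done.

```bash
mkdir -p pics; ls; python3 - <<'E'
from plant import bot
import cv2, numpy as np, pickle
for n in ("top","side"):
    p=bot.camera(n); cv2.imwrite(f"pics/{n}0.png",p["image"][:,:,::-1])
    print(n,p["K"].tolist(),np.round(p["extrinsics"],4).tolist())
    D={}
    for l in ["tamper_26","tamper_32","tamper_38","rack","coaster","mat","bear","ribbon_spool","gift_box"]:
        r=bot.trace(l,p); D[l]=r
        print(l,[(round(d["confidence"],2),np.round(d["at"],1).tolist(),int(d["pixels"].sum())) for d in r])
    pickle.dump((p,D),open(f"{n}0.pkl","wb"))
print(bot.sense()["time_s"])
E
```

```text
pics
top [[497.24985864873884, 0.0, 282.4571680067991], [0.0, 497.24985864873884, 200.07419170206344], [0.0, 0.0, 1.0]] [[-0.0024, -0.9872, 0.1592, 0.3561], [-0.9998, 0.0056, 0.0192, 0.0194], [-0.0198, -0.1591, -0.9871, 1.4053], [0.0, 0.0, 0.0, 1.0]]
tamper_26 [(0.81, [177.2, 205.8], 245), (0.65, [209.0, 154.8], 148), (0.64, [175.1, 159.6], 197), (0.59, [191.9, 243.7], 224), (0.45, [199.7, 275.8], 233)]
tamper_32 [(0.81, [177.2, 205.8], 245), (0.65, [209.0, 154.8], 148), (0.64, [175.1, 159.6], 197), (0.59, [191.9, 243.7], 224), (0.45, [199.7, 275.8], 233)]
tamper_38 [(0.81, [177.2, 205.8], 245), (0.65, [209.0, 154.8], 148), (0.64, [175.1, 159.6], 197), (0.59, [191.9, 243.7], 224), (0.45, [199.7, 275.8], 233)]
rack [(0.94, [348.6, 217.1], 4191)]
coaster [(0.86, [202.1, 239.9], 615), (0.32, [351.9, 218.9], 4164)]
mat [(0.91, [193.5, 164.5], 1962)]
bear [(0.5, [261.1, 170.0], 272), (0.3, [353.1, 218.1], 4056)]
ribbon_spool [(0.81, [337.3, 160.5], 377)]
gift_box [(0.72, [392.7, 147.4], 1011)]
side [[504.5977326588485, 0.0, 282.5397079101339], [0.0, 504.5977326588485, 204.6952797038968], [0.0, 0.0, 1.0]] [[0.9255, -0.2586, 0.2769, 0.2116], [-0.3782, -0.5857, 0.7169, -0.8858], [-0.0232, -0.7681, -0.6399, 0.8878], [0.0, 0.0, 0.0, 1.0]]
tamper_26 [(0.86, [216.2, 160.4], 391), (0.81, [243.3, 148.0], 388), (0.8, [294.4, 150.8], 299), (0.74, [182.0, 177.2], 463)]
tamper_32 [(0.86, [216.2, 160.4], 391), (0.81, [243.3, 148.0], 388), (0.8, [294.4, 150.8], 299), (0.74, [182.0, 177.2], 463)]
tamper_38 [(0.86, [216.2, 160.4], 391), (0.81, [243.3, 148.0], 388), (0.8, [294.4, 150.8], 299), (0.74, [182.0, 177.2], 463)]
rack [(0.66, [294.3, 276.1], 5018)]
coaster [(0.78, [216.0, 181.1], 454)]
mat [(0.64, [285.1, 163.2], 848)]
bear [(0.72, [303.2, 192.8], 316)]
ribbon_spool [(0.75, [361.6, 241.7], 510)]
gift_box [(0.67, [401.7, 278.8], 1541)]
1.0
```

```bash
python3 - <<'E'
import cv2
a=cv2.imread("pics/top0.png")[115:315,140:460]; b=cv2.imread("pics/side0.png")[100:380,140:460]
cv2.imwrite("pics/t.png",cv2.resize(a,(800,500),interpolation=cv2.INTER_CUBIC)); cv2.imwrite("pics/s.png",cv2.resize(b,(685,600),interpolation=cv2.INTER_CUBIC))
E
```

```text
(no output)
```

View pics/t.png

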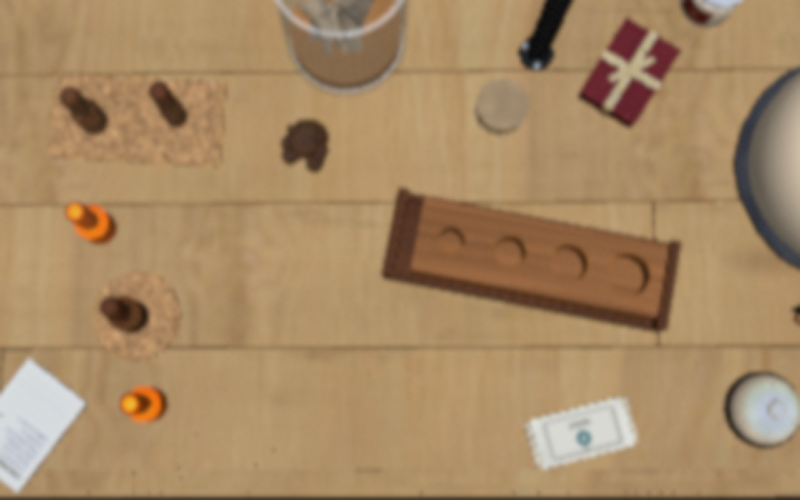

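View pics/s.png

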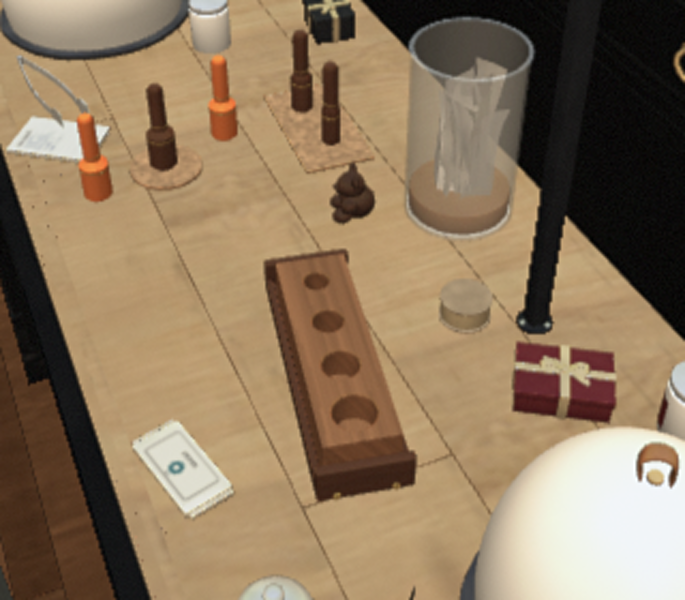

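The top and side views both show the target tamper on the coaster: top (177–192, 240), side (216, 160). Orange look-alikes stand on either side of it. The rack's small-hole end points to the left (+y). Next I fit the tamper silhouettes and the hole pattern.

```bash
cat > h.py <<'E'
import cv2, numpy as np
from scipy.optimize import minimize
def proj(p,P):
    T=np.linalg.inv(p["extrinsics"]); c=np.asarray(P)@T[:3,:3].T+T[:3,3]; u=c@p["K"].T
    return u[:,:2]/u[:,2:]
A=np.linspace(0,2*np.pi,48,endpoint=False); C=np.c_[np.cos(A),np.sin(A)]
def tamper(p,x,y,z0,R,S=4):
    prof=[(R-.003,0),(R,.003),(R,.052),(.011,.060),(.011,.120),(.008,.1255),(.004,.127)]
    m=np.zeros((420*S,560*S),np.uint8)
    e=[proj(p,np.c_[C*r+[x,y],np.full(48,z0+z)]) for r,z in prof]
    for a,b in zip(e,e[1:]):
        h=cv2.convexHull(((np.r_[a,b]+.5)*S).astype(np.float32)); cv2.fillConvexPoly(m,np.round(h).astype(np.int32),255)
    return cv2.resize(m,(560,420),interpolation=cv2.INTER_AREA)/255.
def ground(p,uv,z):
    E=p["extrinsics"]; d=E[:3,:3]@np.linalg.inv(p["K"])@[*uv,1]
    return (E[:3,3]+d*(z-E[2,3])/d[2])[:2]
def holes_score(p,x,y,yaw,ys=(.0975,.0325,-.0325,-.0975),ds=(28,34,40,46)):
    g=cv2.GaussianBlur(cv2.cvtColor(p["image"],cv2.COLOR_RGB2GRAY),(0,0),.6).astype(np.float32)
    s=[]
    for yy,d in zip(ys,ds):
        c=np.array([x-np.sin(yaw)*yy,y+np.cos(yaw)*yy])
        def ring(r):
            q=proj(p,np.c_[C*r+c,np.full(48,.062)]).astype(np.float32)
            return cv2.remap(g,q[:,:1],q[:,1:],cv2.INTER_LINEAR)
        R=d/2000+.0005
        s.append(np.mean([ring(R+k).clip(0,150).mean()-ring(R-k).mean() for k in (.002,.003,.004)]))
    return np.array(s)
E
cat > fit.py <<'E'
import pickle
from h import *
P={n:pickle.load(open(n+"0.pkl","rb")) for n in ("top","side")}
t,Dt=P["top"]; s,Ds=P["side"]
L=Ds["tamper_26"]
for d in L:
    ms=d["pixels"]; r,c=np.where(ms); g=ground(s,(c[r>r.max()-3].mean(),r.max()-3),.006)
    col=np.median(s["image"][ms],axis=0)
    u=proj(t,[[*g,.07]])[0]
    mt=min(Dt["tamper_26"],key=lambda e:np.hypot(*(np.array(e["at"])-u)))["pixels"]
    out=[]
    for R in (.013,.016,.019):
        def f(v,w=(1,1)): return w[1]*np.abs(tamper(s,*v,.006,R)-ms).sum()+w[0]*np.abs(tamper(t,*v,.006,R)-mt).sum()
        o=minimize(f,g,method="Nelder-Mead",options=dict(initial_simplex=[g,g+[.008,0],g+[0,.008]],xatol=2e-4))
        out.append((R,np.round(o.x,4).tolist(),round(f(o.x,(1,0))),round(f(o.x,(0,1)))))
    # foot widths
    print(d["at"],col,ms.sum(),mt.sum(),*out,sep="\n  ")
for n,(p,D) in P.items():
    print(n,"coaster",ground(p,D["coaster"][0]["at"],.006),"rack",ground(p,D["rack"][0]["at"],.05))
g0=ground(t,Dt["rack"][0]["at"],.05)
for nm,ps in (("top",[t]),("side",[s]),("both",[t,s])):
    f=lambda v:-sum(holes_score(p,v[0],v[1],v[2]).sum() for p in ps)
    best=min(((f((g0[0]+a,g0[1]+b,c)),a,b,c) for a in np.arange(-.02,.021,.004) for b in np.arange(-.024,.025,.004) for c in np.radians(np.arange(-16,17,3))))
    v=np.array([g0[0]+best[1],g0[1]+best[2],best[3]])
    o=minimize(f,v,method="Nelder-Mead",options=dict(initial_simplex=[v,v+[.003,0,0],v+[0,.003,0],v+[0,0,.03]],xatol=1e-4,fatol=.01))
    print(nm,np.round(o.x,4),np.degrees(o.x[2]),-o.fun,[np.round(holes_score(p,*o.x)) for p in ps])
E
python3 fit.py
```

```text
[216.2, 160.4]
  [69. 41. 28.]
  391
  224
  (0.013, [0.4631, 0.2984], 69, 88)
  (0.016, [0.4634, 0.2994], 37, 56)
  (0.019, [0.4641, 0.3004], 18, 50)
[243.3, 148.0]
  [161.  81.  42.]
  388
  245
  (0.013, [0.5621, 0.3347], 75, 85)
  (0.016, [0.5639, 0.3367], 42, 53)
  (0.019, [0.5641, 0.3381], 27, 31)
[294.4, 150.8]
  [67. 40. 27.]
  299
  148
  (0.013, [0.6942, 0.2556], 32, 35)
  (0.016, [0.6949, 0.2557], 61, 64)
  (0.019, [0.6949, 0.256], 103, 108)
[182.0, 177.2]
  [161.  81.  41.]
  463
  233
  (0.013, [0.3647, 0.2717], 87, 115)
  (0.016, [0.3642, 0.2738], 59, 76)
  (0.019, [0.3657, 0.2766], 26, 46)
top coaster [0.46911759 0.27381963] rack [ 0.52639736 -0.13532634]
side coaster [0.45659118 0.27958576] rack [ 0.50446509 -0.18659738]
top [ 0.5249 -0.1529 -0.2134] -12.228385071977016 43.42847442626953 [array([ 8.,  8., 12., 15.], dtype=float32)]
side [ 0.5227 -0.1521 -0.1999] -11.450856692031705 120.18628692626953 [array([30., 32., 30., 28.], dtype=float32)]
both [ 0.5233 -0.1524 -0.2023] -11.590611352854467 158.3260498046875 [array([ 6.,  7., 12., 15.], dtype=float32), array([29., 32., 30., 28.], dtype=float32)]
```

The target is the 38 mm tamper: the R = 19 mm fit is clearly best, and the mat pair look smaller. Its hole sits around (0.517, -0.184). Grasping it now.

```bash
python3 - <<'E'
from plant import bot
import numpy as np, cv2
y=np.array([-.29,.957,0]); y/=np.linalg.norm(y); z=np.array([0,0,-1.]); 
c=[]
for s in (1,-1):
    R=np.c_[np.cross(s*y,z),s*y,z]; q=bot.solve_ik([.464,.300,.21],R)
    if q is not None: c.append((abs(np.array(q)-bot.sense()["q"]).max(),R,q))
_,R,q=min(c,key=lambda t:t[0]); print(q); np.save("R.npy",R)
bot.reach([.464,.300,.21],R)
bot.move_gripper(.06)
print("hit",bot.servo_line([.464,.300,.091],speed=.1,max_force=8))
bot.move_gripper(.015,40)
s=bot.sense(); print(s["opening"],s["grip_force"],s["ft_force"],s["position"],s["time_s"])
p=bot.camera("side"); cv2.imwrite("pics/g.png",cv2.resize(p["image"][60:260,130:370,::-1],(720,600)))
E
```

```text
[ 2.90555252e+01  8.01243181e+00  7.82302644e+01 -2.54444375e-14
  9.37573038e+01 -7.78028736e+01]
hit False
0.02084358907299972 39.30250693112612 [-0.29541218  0.37575238  0.95808847] [0.46417301 0.30023062 0.09142628] 4.6417
```

View pics/g.png

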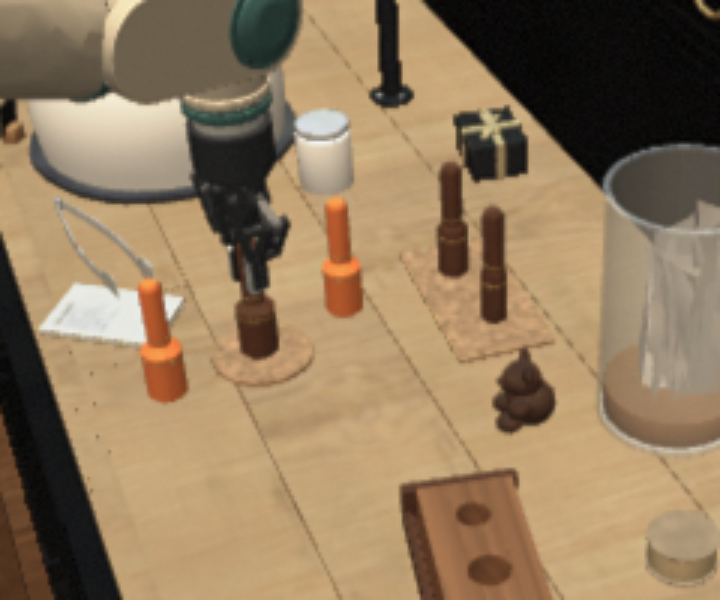

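The tamper is held at the handle and its foot stands free. Carrying it over the hole now, then measuring where the foot is relative to the hole.

```bash
python3 - <<'E'
from plant import bot
import numpy as np, cv2, pickle
H=[.5168,-.1842]
bot.servo_line([.4642,.3002,.21],speed=.12)
bot.servo_line([*H,.21],speed=.17)
bot.servo_line([*H,.162],speed=.1)
s=bot.sense(); print(s["opening"],s["ft_force"],s["position"],s["time_s"])
for n in ("side","top"):
    p=bot.camera(n); D=bot.trace("tamper_38",p); pickle.dump((p,D),open(n+"1.pkl","wb"))
    print(n,[(round(d["confidence"],2),np.round(d["at"]).tolist()) for d in D])
    if n=="side": cv2.imwrite("pics/o.png",cv2.resize(p["image"][150:350,180:420,::-1],(720,600)))
E
```

```text
0.02060557903574323 [-0.48299357  0.11468903 -0.85460141] [ 0.51701209 -0.18427624  0.1624534 ] 9.4833
side [(0.82, [300.0, 254.0]), (0.79, [180.0, 176.0])]
top [(0.76, [196.0, 275.0]), (0.62, [176.0, 206.0]), (0.56, [173.0, 162.0]), (0.42, [208.0, 155.0])]
```

View pics/o.png

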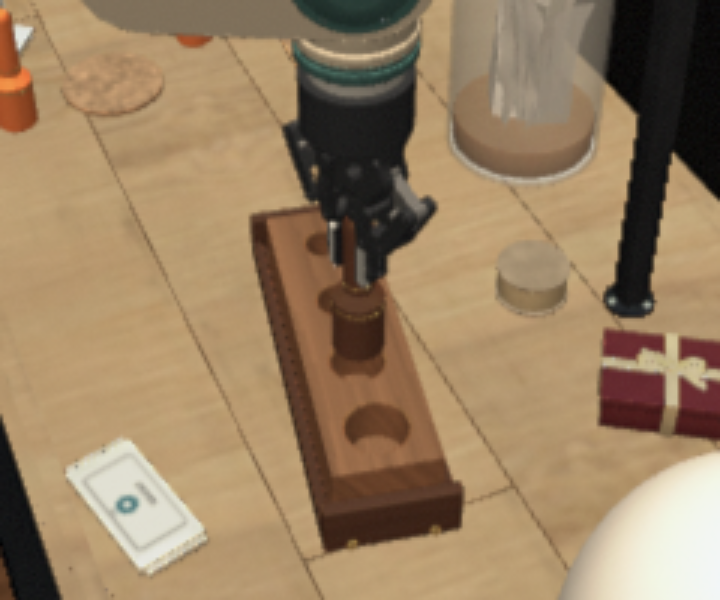

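The foot hangs over the third hole (crop 357, 340; hole 357, 362), centred as far as I can see. Lowering it with a force guard.

```bash
python3 - <<'E'
from plant import bot
import numpy as np, cv2
H=[.5168,-.1842]
print("hit",bot.servo_line([*H,.106],speed=.04,max_force=8))
s=bot.sense(); print(s["opening"],s["ft_force"],s["ft_torque"],s["position"],s["time_s"])
p=bot.camera("side"); cv2.imwrite("pics/d.png",cv2.resize(p["image"][190:330,220:380,::-1],(640,560)))
E
```

```text
hit True
0.021119912625986788 [-1.28547209  0.23438524  4.12942937] [ 0.01393848  0.11713964 -0.00622235] [ 0.51671624 -0.18412839  0.10940447] 10.8833
```

View pics/d.png

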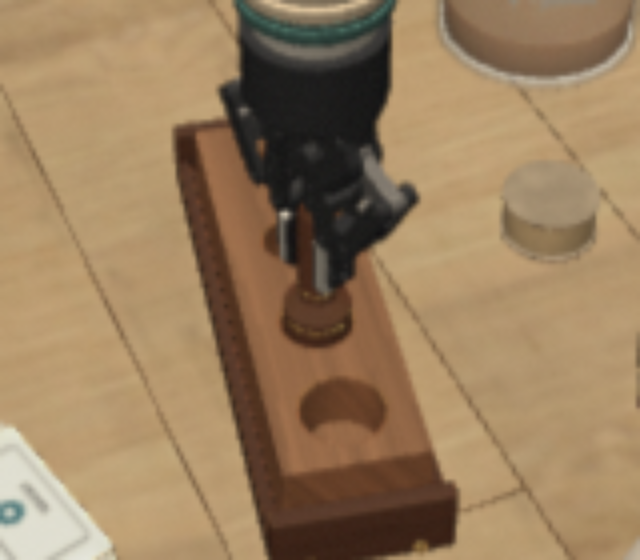

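The foot is at the bottom: it stopped at z = 0.1094, as predicted, with only the band above the block. Releasing and backing off.

```bash
python3 - <<'E'
from plant import bot
import numpy as np, cv2
bot.move_gripper(.06)
p=bot.sense()["position"]
bot.servo_line([p[0],p[1],.25],speed=.1)
bot.servo_line([.40,.10,.28],speed=.17); bot.hold(.5)
s=bot.sense(); print(s["ft_force"],s["position"],s["time_s"])
p=bot.camera("side"); cv2.imwrite("pics/e.png",cv2.resize(p["image"][80:380,140:460,::-1],(640,600)))
E
```

```text
[ 0.43795816 -0.23466465 -0.67407102] [0.40001245 0.09996215 0.27998393] 15.425
```

View pics/e.png

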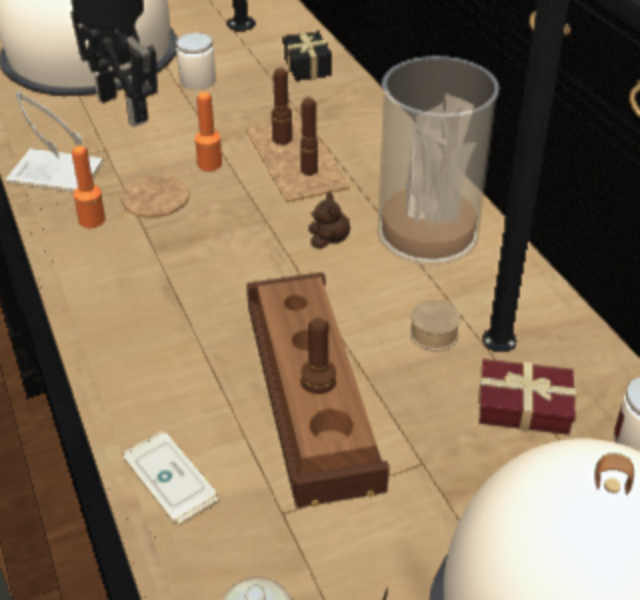

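The tamper stands upright in the third hole (318, 375). Everything else is where it was.

```bash
python3 -c "
from plant import bot
print(bot.finish_job())"
```

```text
the job is handed in; nothing more can be done
None
```

The 38 mm tamper from the coaster is seated upright on the bottom of its 40 mm hole and released; nothing else looked moved in the last picture. I handed the job in at about 15.5 s, and no verdict was returned.

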